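# Dead-weight check of a return spring

### The job

Check the return spring on the tester: set the brass test weight on the middle of the tester's spring plate, lowering it gently enough that the plate never reaches its bottom stop, let go of it and let the plate come to rest. Compare the black pointer with the orange reference mark: if the pointer stays above the mark the spring is good, if it sinks below the mark the spring is weak. Then slide the tally plate, nose first, under the green bar for a good spring or under the red bar for a weak one, fully home against the stop, and let go; leave the weight on the plate and the mug, screwdriver and oil bottle where they are.

Things in the scene. Friction and masses are not known exactly. Their poses are not given: they have to be found in the camera images.
- weight_mid (a point): Centre, half-way up, of the loose brass test weight, upright, 64 mm tall, about 0.7 kg (varies by a tenth). From its underside: round body 52 mm in diameter up to 30 mm, sloping in to a neck 18 mm wide from 34 to 42 mm, then a round knob 26 mm in diameter from 46 to 64 mm (grip it here from above; the knob's middle is 23 mm above this point).
- pan_top (a point): Centre of the floor of the tester's round steel spring plate, a shallow dish 84 mm across (78 mm inside) with a rim 4 mm high. It stands on the yellow coil spring, its floor 117 mm above the bench when unloaded, and slides only straight up and down. Its axes are the tester's; the gauge column is on its +y side.
- tester: The spring tester, bolted to the bench: blue base 150 x 210 x 20 mm (x, y, z). Origin on the bench right below the spring plate's centre; z up. The base reaches 90 mm to -y and 120 mm to +y; the aluminium gauge column (22 x 16 mm) stands 88 mm to +y, its top 135 mm above the bench.
- pan (a joint): How far the spring plate is pressed down, m: 0 unloaded, 0.050 at the bottom stop (reaching 0.046 counts as hitting it). The test weight alone sinks it by about 19 to 26 mm; it bounces a little before coming to rest. The spring pushes back about 0.25 N per mm.
- pointer_tip (a point): Tip of the black pointer, 3 mm thick and 7 mm wide, that sticks out of the plate's rim to the tester's +y; the point is at mid-thickness, 62 mm from the plate's centre, and rides with the plate (114 mm above the bench when unloaded).
- mark_line (a point): Tip, at mid-thickness, of the 3 mm thick tongue of the orange reference mark: it points from the orange collar on the gauge column towards the plate and ends 4 mm from the pointer's tip. Fixed; its height differs from start to start (76 to 108 mm above the bench). Compare its height with the pointer tip's; closer than 2.5 mm is a tie and either verdict is accepted.
- tally_mid (a point): Centre, half-way up (24 mm above its underside), of the loose tally plate, 0.1 to 0.21 kg: a flat aluminium plate 100 x 44 x 8 mm (x, y, z) lying on the bench with a black upright grip fin on its tail end. x points to its nose, z up.
- tally_nose (a point): Middle of the tally's nose edge, 50 mm to +x of its centre, at mid-thickness (4 mm above the underside).
- tally_fin (a point): Grip point in the tally's black fin: the fin is 24 mm long (x), 12 mm wide (y: grip across this) and runs from 8 to 48 mm above the underside; this point is 32 mm to -x of the tally's centre (82 mm behind the nose), 30 mm above the underside.
- gate_green: Gate with the green bar, for good springs: a low bridge. Origin on the bench under the bar's middle; x points the way the tally goes in (mouth on the -x side, facing the robot), z up. Slot 52 mm wide (y), 14 mm high above the bench; bar from x = -15 to 15 mm, top 28 mm high; cheeks 14 mm high to x = 47 mm; stop wall face at x = 35 mm. Bolted down; either gate may be the left one.
- gate_red: Gate with the red bar, for weak springs; same shape and frame as the green one.
- mug: Bystander: blue mug, 76 mm wide, 90 mm tall; origin under its centre.
- screwdriver: Bystander: screwdriver lying on the bench, about 0.2 m long, roughly along x.
- oil: Bystander: white plastic oil bottle with a red cap, 52 mm wide, 140 mm tall; origin under its centre.
Mind the look-alikes: they are no part of the job. What is shaped like the part that bears tally_mid but purple is not meant. Leave any blue look-alike of the gate_red alone.

How it is judged:
On the way, in this order (a step that is already met when the one before it is completed fails the run):
1. the test weight stands alone and at rest on the middle of the spring plate, with the gripper clear of it (value of joint pan between 0.012 and 0.045 m and horizontal distance between weight_mid and pan_top below 0.014 m and z of weight_mid in the frame of pan_top between 0.028 and 0.037 m and angle between weight_mid's own z axis and vertical below 0.08 rad and velocity of joint pan between -0.02 and 0.02 m/s and contact force between the fingers and weight below 0.1 N), for 0.4 s.
2. the tally plate is fully home under the bar that matches the result, the weight still on the plate (value of joint pan between 0.012 and 0.045 m and horizontal distance between weight_mid and pan_top below 0.014 m and z of weight_mid in the frame of pan_top between 0.028 and 0.037 m and angle between weight_mid's own z axis and vertical below 0.08 rad and velocity of joint pan between -0.02 and 0.02 m/s and ((z of pointer_tip in the frame of mark_line above -0.0025 m and x of tally_nose in the frame of gate_green between 0.029 and 0.039 m and y of tally_nose in the frame of gate_green between -0.008 and 0.008 m and height (world z) of tally_nose below 0.009 m and angle between tally_mid's own z axis and vertical below 0.08 rad and angle between the x axis of tally_mid and the x axis of gate_green, either way round below 0.2 rad) or (z of pointer_tip in the frame of mark_line below 0.0025 m and x of tally_nose in the frame of gate_red between 0.029 and 0.039 m and y of tally_nose in the frame of gate_red between -0.008 and 0.008 m and height (world z) of tally_nose below 0.009 m and angle between tally_mid's own z axis and vertical below 0.08 rad and angle between the x axis of tally_mid and the x axis of gate_red, either way round below 0.2 rad))), for 0.2 s.
At the end, for the whole second after the job is handed in: The weight stands upright and at rest on the spring plate, within 14 mm of its middle, and the tally plate lies flat and at rest under the green bar if the pointer's tip is above the mark, or under the red bar if it is below (within 2.5 mm either is accepted), its nose within 6 mm of the stop (all of step 2 and linear speed of tally below 0.02 m/s and linear speed of weight below 0.03 m/s); the robot touches nothing.
It fails at once if the spring plate is driven to its bottom stop (46 mm or more) (value of joint pan above 0.046 m).
It fails at once if the mug, screwdriver or oil bottle is moved by more than 30 mm (distance of any of mug, screwdriver, oil from where it was at the start of the episode above 0.03 m).
It also fails if it takes over 58 s, if anything falls off the work surface, if the arm or the gripper's body presses on something with over 40 N, if the wrist force passes 120 N, or if a joint passes its speed limit or range.

### The arm

A 6-joint arm with a two-finger parallel gripper is mounted at the origin on the work surface. World frame = base frame: x ahead of the robot, y to its left, z up, the work surface at z = 0. Lengths are in m, angles in rad, forces in N, time in s.
With the tool pointing down it reaches from about 0.35 to 0.775 m from the base axis. Payload 5.5 kg.
Tool frame: the origin (TCP) lies at the very end of the fingers, on their centre line; the grasp point (between the pads) lies 19 mm behind it; z points along the fingers, y is the direction in which the jaws open and shut (so a half turn about z gives the same grasp; the last joint's range is limited). The gripper opens to 85 mm and grips with 20 to 120 N. Pads are 22 mm wide; open, the fingers measure 114 mm over their backs; the gripper's body (76 mm by 85 mm) begins 54 mm behind the grasp point. The pads swing forward as they close: fully open they stand 13 mm farther back than shut.
Start: joints at [1.035, 0.313, 0.046, 1.304, 0, 1.431], TCP at [0.222, 0.531, 0.231] pointing down, gripper open.
Joint ranges: [-2.76, 2.76], [-0.86, 1.69], [-1.03, 1.26], [-2.2, 2.34], [-1.47, 1.5], [-3.14, 3.14]. Speed limits (rad/s): [2.57, 2.57, 3.14, 3.14, 3.14, 3.14].

### API

Orientations are given as a unit quaternion [w, x, y, z].
In Python, from workcell import env gives the robot as it stands. The module is installed in compiled form; this text tells all that it offers.
- The arm moves only by the shell command python3 -m pendant 'ROWS' [FORCE]. ROWS is JSON, a list of rows, each an object with "fingers": the finger opening in mm, from 0 to 85.4; "delta_pos": the shift along the tool's x, y, z in mm, a list of three; "angular": the turn, a rotation vector about the tool's x, y, z in rad, a list of three. In form: [{"fingers": fingers, "delta_pos": [x, y, z], "angular": [ax, ay, az]}, ...]. A call has 1 to 12 rows; each row shifts and turns the commanded pose from where the row before left it, along the tool's axes as they then stand; what a row does not reach is not made up. A row lasts 1/10 s, in which the tool goes at most 50 mm and 8.59 degrees, less where a joint would pass 70% of its speed; a pose out of reach is approached as far as the arm can. A call is refused whole if a number of a shift passes 50 or a number of a turn 0.15, either way. A call with a gripper value outside its range is refused whole. The fingers move at their own pace and stop on an object; FORCE is the grip in N (left out, the last holds). Time passes only in rows, so rows that do not move let the fingers close. It gives the time, the measured TCP pose, the force and the opening at its end, in the units of the state.
- env.get_state(): the state, without advancing time (a new reading comes with each control period).
- env.read_camera(name): name is "scene" or "side" or "wrist"; returns the picture (400x640x3 uint8, blue, green, red); there is no depth.
- env.camera_params(name): a dict with "fx", "fy", "cx", "cy" (pixels), "k1" (the pictures are not rectified: a ray, as slopes to the right and down, at radius r is drawn at 1 + k1 r^2 times it, then the intrinsics apply), "view" (4x4, takes a point from world to camera coordinates). Camera axes: x right, y up, looking along -z (the intrinsics and any distortion apply to the point x, -y, -z); pixel columns grow to the right and rows downward; lengths in m; the calibration is good to about 2 mm. A picture is of the moment at which its call begins: read the wrist's pose just before it. camera_params takes no time and is no camera call; for the wrist camera it gives the pose at the moment of the call.
- env.hand_in(): hands the job in, once; it reports no verdict.
The state is a dict: "clock": time; "joint_pos": joint angles; "qvel": joint speeds; "tau": joint torques, N m; "tcp_pos": TCP position; "orientation": TCP orientation; "wrist_force": force on the tool from outside, world axes, zero at the start; "ft_torque": the same for the moment, N m; "finger_gap": finger opening in m.
Only numpy, scipy, OpenCV 4.12 (cv2) and the standard library are available. Lean on these libraries where they do the work, as an engineer would, in place of code of your own. Each camera call takes 0.05 s, during which the arm holds its last target. There are 200 camera calls.

## Working session

There is one attempt and no reset: what is moved stays moved. The work goes in short steps, Python scripts to look and compute and a shell command to move; the robot and the scene stay as the last step left them, time stands still between calls to the robot, and variables do not carry over. Pictures are saved under pics/ and viewed, about 8 in all and at most 12, crops included, and the job is handed in when it is done.

```bash
mkdir -p pics
cat > h.py <<'E'
import numpy as np, cv2
from workcell import env
def cam(n):
    p=env.camera_params(n); p['view']=np.array(p['view']); return p
def ray(p,u,v):
    x=(u-p['cx'])/p['fx']; y=(v-p['cy'])/p['fy']
    K=np.array([[p['fx'],0,p['cx']],[0,p['fy'],p['cy']],[0,0,1.]])
    q=cv2.undistortPoints(np.array([[[u,v]]],float),K,np.array([p['k1'],0,0,0.]))[0,0]
    R=p['view'][:3,:3]; t=p['view'][:3,3]
    d=R.T@np.array([q[0],-q[1],-1]); return -R.T@t, d
def onz(p,u,v,z):
    o,d=ray(p,u,v); return o+d*(z-o[2])/d[2]
def proj(p,X):
    c=p['view'][:3,:3]@np.array(X)+p['view'][:3,3]; a,b=c[0]/-c[2],-c[1]/-c[2]
    s=1+p['k1']*(a*a+b*b); return p['cx']+p['fx']*a*s,p['cy']+p['fy']*b*s
def tri(p1,uv1,p2,uv2):
    o1,d1=ray(p1,*uv1);o2,d2=ray(p2,*uv2)
    s=np.linalg.lstsq(np.c_[d1,-d2],o2-o1,rcond=None)[0]
    a,b=o1+s[0]*d1,o2+s[1]*d2; return (a+b)/2,np.linalg.norm(a-b)
E
python3 - <<'E'
from h import *
for n in('scene','side','wrist'):
    p=cam(n); i=env.read_camera(n); cv2.imwrite(f'pics/{n}0.png',i)
    R=p['view'][:3,:3]; print(n,-R.T@p['view'][:3,3],-R[2],p['fx'],p['k1'])
s=cv2.imread('pics/scene0.png');cv2.imwrite('pics/s0.png',cv2.resize(s,(800,500)))
print(env.get_state())
E
```

```text
scene [ 1.05211849 -0.43966623  0.85825568] [-0.50312374  0.41827449 -0.75624927] 408.22810664399987 -0.0689960066454006
side [0.47449675 0.98773391 0.84010836] [ 0.07410843 -0.80373007 -0.59036084] 387.90435924644 -0.049808871402881975
wrist [0.15781171 0.55682048 0.37300923] [ 0.24986059 -0.10595119 -0.96246768] 298.65126436955 -0.00556390781491813
{'clock': 0.15, 'joint_pos': array([1.03538074e+00, 3.13881699e-01, 4.52676601e-02, 1.30359540e+00,
       2.08583769e-05, 1.43121646e+00]), 'qvel': array([ 0.00015938, -0.00197669,  0.0031183 , -0.00013876,  0.00038226,
        0.00026266]), 'tau': array([ 1.38488074e-03, -4.81063700e+01,  2.98815680e+01,  1.38870080e-02,
       -1.60186955e-04, -9.56825914e-06]), 'tcp_pos': array([0.2215119 , 0.53022313, 0.23059443]), 'orientation': array([-2.43801224e-04,  1.96628225e-01,  9.80477864e-01, -6.63244832e-04]), 'wrist_force': array([0.37444695, 0.15092423, 0.04246885]), 'ft_torque': array([ 0.04924677, -0.01728175, -0.03484365]), 'finger_gap': 0.08579719529185095}
```

View pics/scene0.png

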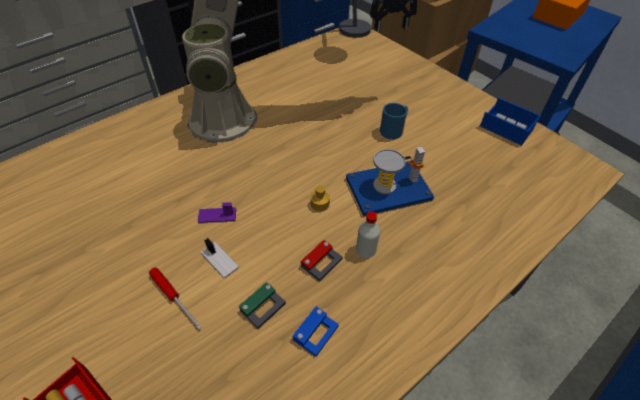

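View pics/side0.png

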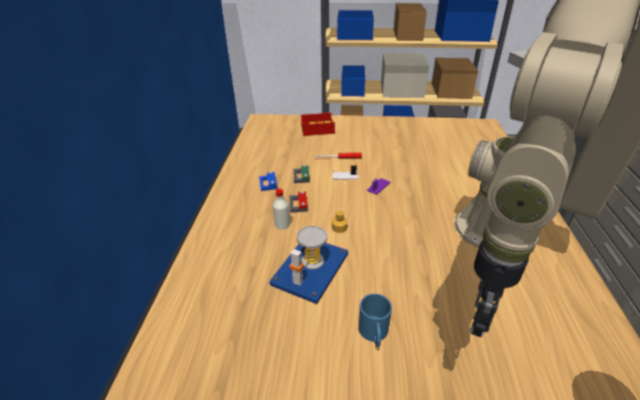

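The scene view shows the weight at (320,197), the pan at (389,160), the tally at (220,260), the purple decoy at (217,213), the red gate at (321,259), the green gate at (262,304) and a blue decoy gate at (316,330). The side view shows the same parts: weight (340,220), pan (312,237), tally (346,174).

Run:
```python
from h import *
s=cv2.imread('pics/scene0.png');d=cv2.imread('pics/side0.png')
P=cam('scene');Q=cam('side')
a=cv2.resize(s[130:350,140:440],None,fx=2.6,fy=2.6,interpolation=cv2.INTER_CUBIC);cv2.imwrite('pics/c1.png',a)
a=cv2.resize(d[140:330,240:410],None,fx=3.1,fy=3.1,interpolation=cv2.INTER_CUBIC);cv2.imwrite('pics/c2.png',a)
for n,(u,v) in dict(weight=(320,200),tester=(389,195),tally=(222,262),purple=(217,214),red=(321,262),green=(262,306),blue=(316,332),mug=(393,134),oil=(367,250),sd1=(155,270),sd2=(198,327)).items(): print(n,onz(P,u,v,0).round(3))
print('side weight',onz(Q,340,227,0),onz(Q,346,177,0),onz(Q,312,237,.12),onz(P,389,160,.12))
```

```text
weight [0.482 0.033 0.   ]
tester [ 0.588  0.197 -0.   ]
tally [ 0.49  -0.283  0.   ]
purple [ 0.349 -0.217  0.   ]
red [ 0.641 -0.092  0.   ]
green [ 0.649 -0.271  0.   ]
blue [ 0.773 -0.213  0.   ]
mug [0.409 0.397 0.   ]
oil [ 0.685  0.021 -0.   ]
sd1 [ 0.409 -0.424  0.   ]
sd2 [ 0.604 -0.41   0.   ]
side weight [ 4.90118517e-01  1.86843801e-02 -1.11022302e-16] [ 0.47624197 -0.27974668  0.        ] [0.56303198 0.20339156 0.12      ] [0.56622963 0.19570017 0.12      ]
```

View pics/c1.png

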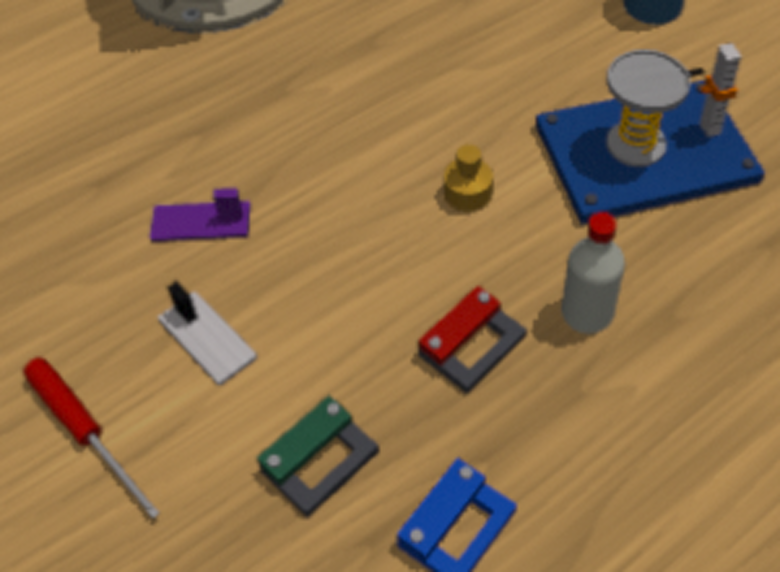

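View pics/c2.png

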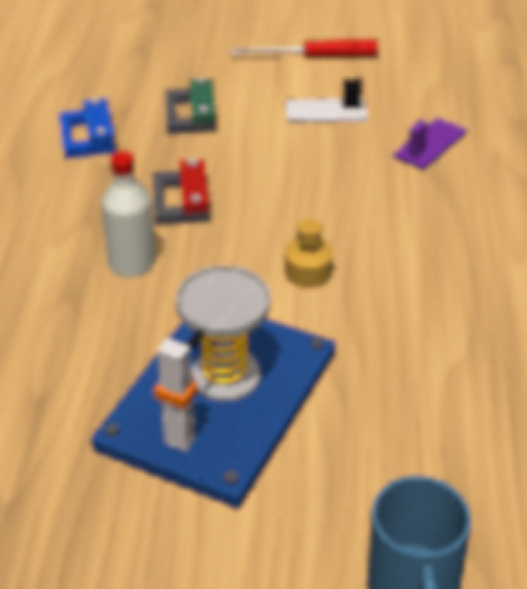

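Run:
```python
from h import *
P=cam('scene');Q=cam('side')
S=lambda u,v:(140+u/2.6-.5+.2,130+v/2.6-.3); D=lambda u,v:(240+u/3.1-.34,140+v/3.1-.34)
f=lambda n,a,b:print(n,*[x.round(4) if hasattr(x,'round') else x for x in tri(P,S(*a),Q,D(*b))])
f('knob',(469,156),(309,232)); print(onz(P,*S(469,156),.055),onz(Q,*D(309,232),.055))
f('pan',(648,79),(224,299)); print(onz(P,*S(648,79),.120),onz(Q,*D(224,299),.120))
f('column',(728,52),(173,348))
print('col base tip',onz(P,*S(713,130),.02))
for n,a in dict(pintip=(704,73),mark=(705,89)).items(): print(n)
print('base corners',[onz(P,*S(*c),.02)[:2].round(3) for c in((538,124),(589,213),(762,175),(703,88))])
for n,(a,b) in dict(red=((435,342),(484,297)),green=((273,461),(333,408))).items():
    A=onz(P,*S(*a),.029);B=onz(P,*S(*b),.029);e=B-A;print(n,(A+B)/2,np.hypot(*e[:2]),'yaw',np.arctan2(e[1],e[0])-np.pi/2)
for n,(a,b) in dict(red=((197,160),(196,190)),).items(): pass
c=[onz(P,*S(*q),.008)[:2].round(4) for q in((159,322),(220,381),(255,354),(200,292))];print('tally corners',c,np.mean(c,0))
f('fin top',(180,289),(352,82))
```

```text
knob [0.4928 0.0239 0.0573] 0.0007
[0.49087993 0.02515899 0.055     ] [0.49317095 0.02136244 0.055     ]
pan [0.5643 0.1974 0.1175] 0.0009
[0.56634453 0.19532615 0.12      ] [0.56358078 0.19981712 0.12      ]
column [0.5983 0.277  0.1337] 0.0011
col base tip [0.60215987 0.28026632 0.02      ]
pintip
mark
base corners [array([0.476, 0.135]), array([0.603, 0.092]), array([0.68 , 0.273]), array([0.55 , 0.321])]
red [ 0.62681327 -0.09482556  0.029     ] 0.0675722526687557 yaw 0.15862472566877672
green [ 0.63558157 -0.27354965  0.029     ] 0.06897855902548644 yaw 0.1498674415682537
tally corners [array([ 0.4413, -0.3132]), array([ 0.5331, -0.3   ]), array([ 0.5283, -0.2597]), array([ 0.435, -0.265])] [ 0.484425 -0.284475]
fin top [ 0.4496 -0.286   0.0473] 0.0009
```

```bash
python3 -m pendant '[{"fingers":50,"delta_pos":[-37,-30,2],"angular":[0,0,0]},{"fingers":50,"delta_pos":[-37,-30,2],"angular":[0,0,0]},{"fingers":50,"delta_pos":[-37,-30,2],"angular":[0,0,0]},{"fingers":50,"delta_pos":[-37,-30,2],"angular":[0,0,0]},{"fingers":50,"delta_pos":[-37,-30,2],"angular":[0,0,0]},{"fingers":50,"delta_pos":[-37,-30,2],"angular":[0,0,0]},{"fingers":50,"delta_pos":[-37,-30,2],"angular":[0,0,0]},{"fingers":50,"delta_pos":[-37,-30,2],"angular":[0,0,0]},{"fingers":50,"delta_pos":[-37,-30,2],"angular":[0,0,0]},{"fingers":50,"delta_pos":[-37,-30,2],"angular":[0,0,0]},{"fingers":50,"delta_pos":[-37,-30,2],"angular":[0,0,0]},{"fingers":50,"delta_pos":[-37,-33,2],"angular":[0,0,0]}]' 40
python3 - <<'E'
from h import *
p=cam('wrist');i=env.read_camera('wrist');cv2.imwrite('pics/w1.png',i)
h=cv2.cvtColor(i,cv2.COLOR_BGR2HSV)
m=cv2.inRange(h,(18,150,60),(32,255,255));n,l,st,c=cv2.connectedComponentsWithStats(m)
for k in range(1,n):
    if st[k,4]>150: print(st[k],c[k])
print(proj(p,(.4928,.0239,.064)),proj(p,(.4928,.0239,0)),env.get_state()['tcp_pos'])
E
```

```text
clock: 1.35
tcp_pos: [0.492, 0.0227, 0.2071]
orientation: [0.0, 0.197, 0.98, 0.0]
wrist_force: [1.3, 0.9, 0.9]
finger_gap: 0.0498
[306 156  45  47 889] [325.96737908 181.02812148]
[486 163  39  41 670] [501.76567164 180.07014925]
(np.float64(328.68782985282735), np.float64(188.85097263317385)) (np.float64(328.411357201557), np.float64(176.15289889995915)) [0.49565779 0.01625347 0.20662955]
```

View pics/w1.png

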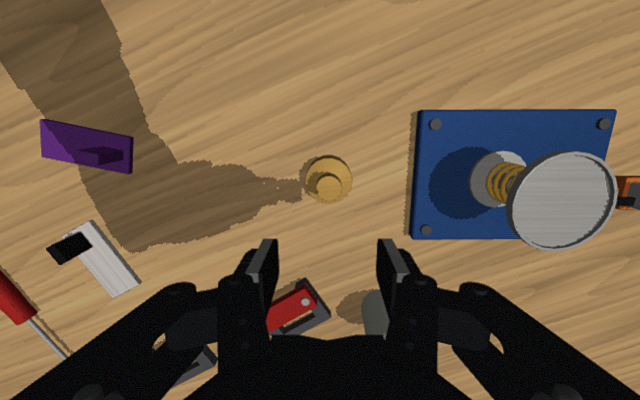

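The wrist view shows the knob top at about (330,187), the pan dish centred near (562,201), and the tester base square with the tool, so the jaws line up with the tester's y.

Run:
```python
from h import *
p=cam('wrist');i=env.read_camera('wrist');s=env.get_state();print(s['tcp_pos'],s['orientation'],s['clock'])
cv2.imwrite('pics/w2.png',i)
g=cv2.cvtColor(i,cv2.COLOR_BGR2GRAY);h=cv2.cvtColor(i,cv2.COLOR_BGR2HSV)
m=cv2.inRange(h,(0,0,90),(179,60,255));m[:, :480]=0;m[:130]=0;m[270:]=0
m=cv2.morphologyEx(m,cv2.MORPH_OPEN,np.ones((15,15)))
c=max(cv2.findContours(m,0,1)[0],key=cv2.contourArea);e=cv2.fitEllipse(c);print('pan',e,onz(p,*e[0],.120),onz(p,e[0][0]-e[1][0]/2,e[0][1],.12))
c=cv2.HoughCircles(cv2.resize(g[140:220,290:370],None,fx=4,fy=4,interpolation=2),cv2.HOUGH_GRADIENT,1,20,param1=60,param2=25,minRadius=35,maxRadius=120)
for q in c[0][:5]:
    u,v=290+q[0]/4-.375,140+q[1]/4-.375; print(q[2]/4,u,v,onz(p,u,v,.064)[:2],onz(p,u,v,.03)[:2])
m=cv2.inRange(h,(100,120,40),(130,255,255));m[:,:400]=0
c=max(cv2.findContours(m,0,1)[0],key=cv2.contourArea);r=cv2.minAreaRect(c);print('base',r,[onz(p,*b,.02)[:2].round(4) for b in cv2.boxPoints(r)])
```

```text
[0.49382767 0.0194359  0.20661527] [ 6.40076316e-04  2.00149024e-01  9.79765040e-01 -6.51727162e-04] 1.45
pan ((568.9654541015625, 191.53085327148438), (84.70885467529297, 106.94856262207031), 46.56229782104492) [0.55987625 0.19654093 0.12      ] [0.54680554 0.16554849 0.12      ]
22.45 332.75 173.75 [0.48440523 0.02633467] [0.49070518 0.02425723]
12.35 333.25 181.25 [0.49144288 0.02392865] [0.49858291 0.021564  ]
19.75 331.25 168.75 [0.47933064 0.02688475] [0.48502483 0.02487298]
9.0 328.75 178.75 [0.48744713 0.02085247] [0.49411019 0.01812062]
base ((519.5186157226562, 166.96682739257812), (130.3904266357422, 208.17941284179688), 89.45948028564453) [array([0.4563, 0.1319]), array([0.5391, 0.334 ]), array([0.6903, 0.315 ]), array([0.5967, 0.087 ])]
```

```bash
python3 -m pendant '[{"fingers":50,"delta_pos":[0,0,40],"angular":[0,0,0]},{"fingers":50,"delta_pos":[0,0,45],"angular":[0,0,0]},{"fingers":50,"delta_pos":[0,0,40],"angular":[0,0,0]},{"fingers":50,"delta_pos":[0,0,25],"angular":[0,0,0]},{"fingers":50,"delta_pos":[0,0,20],"angular":[0,0,0]},{"fingers":50,"delta_pos":[0,0,0],"angular":[0,0,0]},{"fingers":50,"delta_pos":[0,0,0],"angular":[0,0,0]}]' 40
python3 - <<'E'
from h import *
s=env.get_state();print(s['tcp_pos'],s['orientation'],s['wrist_force'])
E
python3 -m pendant '[{"fingers":10,"delta_pos":[0,0,0],"angular":[0,0,0]},{"fingers":10,"delta_pos":[0,0,0],"angular":[0,0,0]},{"fingers":10,"delta_pos":[0,0,0],"angular":[0,0,0]},{"fingers":10,"delta_pos":[0,0,0],"angular":[0,0,0]},{"fingers":10,"delta_pos":[0,0,0],"angular":[0,0,0]}]' 40
```

```text
clock: 2.15
tcp_pos: [0.491, 0.0249, 0.0374]
orientation: [-0.001, 0.196, 0.981, 0.0]
wrist_force: [1.1, -0.7, 0.1]
finger_gap: 0.0499
[0.49104782 0.02490311 0.03741984] [-5.14855851e-04  1.96399548e-01  9.80523814e-01  4.52552231e-05] [ 1.08744789 -0.74715362  0.11726889]
clock: 2.65
tcp_pos: [0.4925, 0.0241, 0.0388]
orientation: [0.001, 0.197, 0.98, -0.0]
wrist_force: [-1.5, -0.6, 6.7]
finger_gap: 0.0247
```

```bash
python3 -m pendant '[{"fingers":10,"delta_pos":[0,0,-15],"angular":[0,0,0]},{"fingers":10,"delta_pos":[0,0,-35],"angular":[0,0,0]},{"fingers":10,"delta_pos":[0,0,-45],"angular":[0,0,0]},{"fingers":10,"delta_pos":[0,0,-45],"angular":[0,0,0]},{"fingers":10,"delta_pos":[0,10,-30],"angular":[0,0,0]},{"fingers":10,"delta_pos":[0,40,0],"angular":[0,0,0]},{"fingers":10,"delta_pos":[0,42,0],"angular":[0,0,0]},{"fingers":10,"delta_pos":[0,42,0],"angular":[0,0,0]},{"fingers":10,"delta_pos":[0,36,0],"angular":[0,0,0]},{"fingers":10,"delta_pos":[0,17,0],"angular":[0,0,0]},{"fingers":10,"delta_pos":[0,0,0],"angular":[0,0,0]},{"fingers":10,"delta_pos":[0,0,0],"angular":[0,0,0]}]'
python3 - <<'E'
from h import *
for k in range(2):
    p=cam('wrist');s=env.get_state();i=env.read_camera('wrist')
print(s['tcp_pos'],s['orientation'],s['wrist_force'],s['finger_gap'])
cv2.imwrite('pics/w3.png',i)
for n in('scene','side'): cv2.imwrite(f'pics/{n}3.png',env.read_camera(n))
print(proj(p,(.5643,.1974,.121)))
E
```

```text
clock: 3.85
tcp_pos: [0.5625, 0.1971, 0.2061]
orientation: [-0.001, 0.196, 0.981, -0.001]
wrist_force: [-0.0, 0.0, -5.9]
finger_gap: 0.0244
[0.56253896 0.19652052 0.20639817] [-1.08587097e-03  1.96623670e-01  9.80478267e-01 -5.66377648e-04] [ 0.22955924 -0.11747383 -6.29026825] 0.02428994609627485
(np.float64(329.3141952238604), np.float64(207.3545173738729))
```

View pics/w3.png

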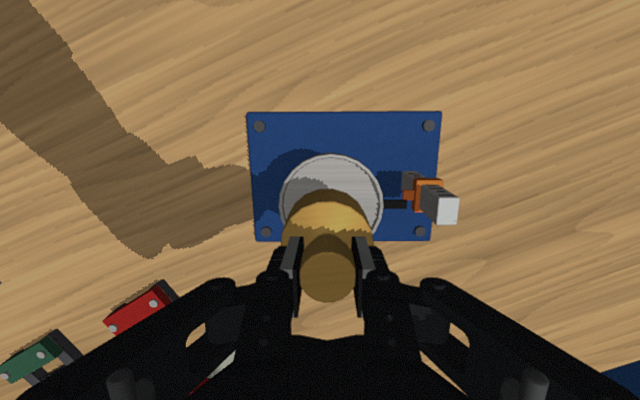

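```bash
python3 -m pendant '[{"fingers":10,"delta_pos":[-1.5,2,15],"angular":[0,0,0]},{"fingers":10,"delta_pos":[0,0,18],"angular":[0,0,0]},{"fingers":10,"delta_pos":[0,0,10],"angular":[0,0,0]},{"fingers":10,"delta_pos":[0,0,5],"angular":[0,0,0]},{"fingers":10,"delta_pos":[0,0,4],"angular":[0,0,0]},{"fingers":10,"delta_pos":[0,0,4],"angular":[0,0,0]},{"fingers":10,"delta_pos":[0,0,4],"angular":[0,0,0]},{"fingers":10,"delta_pos":[0,0,4],"angular":[0,0,0]},{"fingers":10,"delta_pos":[0,0,3],"angular":[0,0,0]},{"fingers":10,"delta_pos":[0,0,0],"angular":[0,0,0]},{"fingers":10,"delta_pos":[0,0,0],"angular":[0,0,0]}]'
```

```text
clock: 5.15
tcp_pos: [0.5659, 0.1981, 0.1406]
orientation: [0.0, 0.197, 0.98, -0.0]
wrist_force: [-1.8, -2.4, -0.5]
finger_gap: 0.0242
```

```bash
python3 -m pendant '[{"fingers":10,"delta_pos":[0,0,3],"angular":[0,0,0]},{"fingers":10,"delta_pos":[0,0,2],"angular":[0,0,0]},{"fingers":10,"delta_pos":[0,0,0],"angular":[0,0,0]},{"fingers":10,"delta_pos":[0,0,0],"angular":[0,0,0]}]'
python3 - <<'E'
from h import *
for n in('wrist','scene','side'): cv2.imwrite(f'pics/{n}4.png',env.read_camera(n))
s=env.get_state();print(s['tcp_pos'],s['wrist_force'],s['finger_gap'])
a=cv2.imread('pics/scene4.png')[120:220,320:440];b=cv2.imread('pics/side4.png')[200:310,260:370]
cv2.imwrite('pics/c4.png',np.hstack([cv2.resize(a,(400,333),interpolation=2),cv2.resize(b,(333,333),interpolation=2)]))
E
```

```text
clock: 5.55
tcp_pos: [0.5658, 0.1981, 0.1354]
orientation: [0.0, 0.197, 0.98, -0.0]
wrist_force: [-1.7, -3.6, -0.9]
finger_gap: 0.0242
[0.56578337 0.19819849 0.13545515] [-1.44737989 -3.12950856  0.01622435] 0.024155451402658658
```

View pics/c4.png

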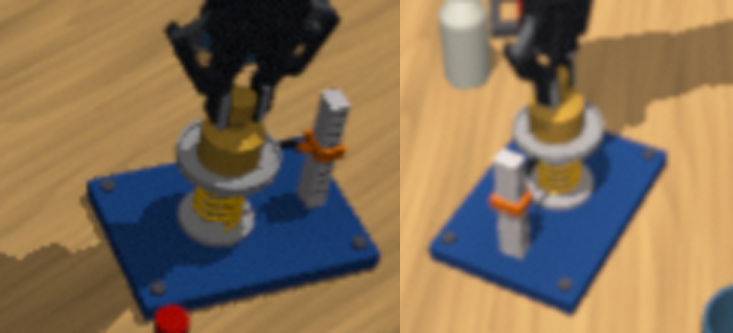

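The weight sits centred in the dish with the spring partly compressed, and the wrist carries almost no load. Releasing now.

```bash
python3 -m pendant '[{"fingers":50,"delta_pos":[0,0,0],"angular":[0,0,0]},{"fingers":50,"delta_pos":[0,0,0],"angular":[0,0,0]},{"fingers":50,"delta_pos":[0,0,0],"angular":[0,0,0]},{"fingers":50,"delta_pos":[0,0,-10],"angular":[0,0,0]},{"fingers":50,"delta_pos":[0,0,-20],"angular":[0,0,0]},{"fingers":50,"delta_pos":[0,0,-40],"angular":[0,0,0]},{"fingers":50,"delta_pos":[0,0,-40],"angular":[0,0,0]},{"fingers":50,"delta_pos":[40,-20,-20],"angular":[0,0,0]},{"fingers":50,"delta_pos":[40,-20,0],"angular":[0,0,0]},{"fingers":50,"delta_pos":[0,0,0],"angular":[0,0,0]},{"fingers":50,"delta_pos":[0,0,0],"angular":[0,0,0]},{"fingers":50,"delta_pos":[0,0,0],"angular":[0,0,0]}]'
python3 - <<'E'
from h import *
I={}
for n in('wrist','scene','side'):
    p=cam(n); I[n]=env.read_camera(n);cv2.imwrite(f'pics/{n}5.png',I[n])
    u,v=map(int,proj(p,(.59,.255,.09)));print(n,u,v,proj(p,(.565,.198,.16)))
    w=40 if n!='wrist' else 60
    u=min(max(u,w),640-w);v=min(max(v,w),400-w)
    I[n]=cv2.resize(I[n][v-w:v+w,u-w:u+w],(266,266),interpolation=2);print(u-w,v-w)
cv2.imwrite('pics/c5.png',np.hstack(list(I.values())))
print(env.get_state()['tcp_pos'])
E
```

```text
clock: 6.9
tcp_pos: [0.4776, 0.1925, 0.266]
orientation: [0.001, 0.197, 0.98, 0.001]
wrist_force: [-0.8, -0.0, 0.2]
finger_gap: 0.0501
wrist 413 248 (np.float64(368.4216038786911), np.float64(279.26039121676973))
353 188
scene 409 163 (np.float64(391.4475916693764), np.float64(147.99323511181473))
369 123
side 300 257 (np.float64(311.0875306580727), np.float64(224.5788111130621))
260 217
[0.47761797 0.19227462 0.26518584]
```

View pics/c5.png

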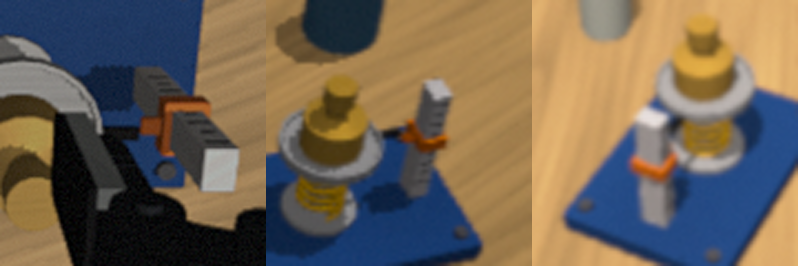

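```bash
python3 -m pendant '[{"fingers":50,"delta_pos":[0,35,0],"angular":[0,0,0]},{"fingers":50,"delta_pos":[0,35,0],"angular":[0,0,0]},{"fingers":50,"delta_pos":[0,33,22],"angular":[0,0,0]},{"fingers":50,"delta_pos":[0,0,22],"angular":[0,0,0]},{"fingers":50,"delta_pos":[0,0,22],"angular":[0,0,0]},{"fingers":50,"delta_pos":[0,0,0],"angular":[0,-0.14,0]},{"fingers":50,"delta_pos":[0,0,0],"angular":[0,-0.14,0]},{"fingers":50,"delta_pos":[0,0,0],"angular":[0,-0.14,0]},{"fingers":50,"delta_pos":[0,0,0],"angular":[0,-0.14,0]},{"fingers":50,"delta_pos":[0,0,0],"angular":[0,-0.14,0]},{"fingers":50,"delta_pos":[0,0,0],"angular":[0,0,0]},{"fingers":50,"delta_pos":[0,0,0],"angular":[0,0,0]}]'
python3 - <<'E'
from h import *
p=cam('wrist'); i=env.read_camera('wrist');cv2.imwrite('pics/w6.png',i)
T=np.array([.5648,.198,0]);y=np.array([.3855,.9227,0])
for z in(.085,.09,.095,.1):print(z,'ptr',proj(p,T+.062*y+[0,0,z]),'mark',proj(p,T+.066*y+[0,0,z]))
u,v=map(int,proj(p,T+.064*y+[0,0,.092]));x0=max(u-90,0);y0=max(v-70,0);print(x0,y0)
cv2.imwrite('pics/c6.png',cv2.rotate(cv2.resize(i[y0:y0+140,x0:x0+180],None,fx=4,fy=4,interpolation=2),1))
E
```

```text
clock: 8.25
tcp_pos: [0.5158, 0.2878, 0.1986]
orientation: [0.335, 0.184, 0.922, -0.067]
wrist_force: [1.0, 0.1, 0.2]
finger_gap: 0.0501
0.085 ptr (np.float64(324.9306410635152), np.float64(177.73189568455328)) mark (np.float64(329.1060184302483), np.float64(177.74374292359826))
0.09 ptr (np.float64(324.9013052447726), np.float64(181.86624345358626)) mark (np.float64(329.1182486384213), np.float64(181.87812299618747))
0.095 ptr (np.float64(324.87138442104725), np.float64(186.08376494393713)) mark (np.float64(329.1307203840398), np.float64(186.09567565857094))
0.1 ptr (np.float64(324.84086112338167), np.float64(190.38696660381115)) mark (np.float64(329.1434408060719), np.float64(190.39890727020043))
237 113
```

View pics/c6.png

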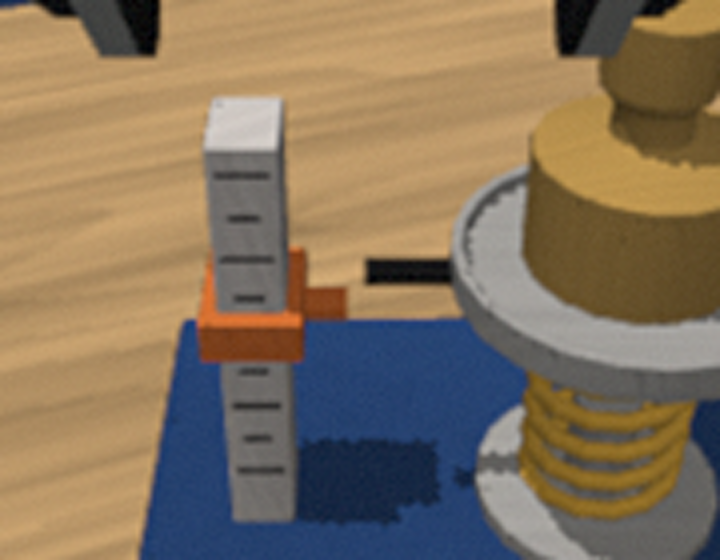

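The pointer (row 271 in the crop) sits well above the orange tongue (row 303), about 9 mm. The pointer's height of about 94 mm means 20 mm of sink, as expected. The spring is good, so the tally goes under the green bar.

```bash
python3 -m pendant '[{"fingers":50,"delta_pos":[0,0,0],"angular":[0,0.14,0]},{"fingers":50,"delta_pos":[0,0,0],"angular":[0,0.14,0]},{"fingers":50,"delta_pos":[0,0,0],"angular":[0,0.14,0]},{"fingers":50,"delta_pos":[0,0,0],"angular":[0,0.14,0]},{"fingers":50,"delta_pos":[0,0,0],"angular":[0,0.14,0]},{"fingers":50,"delta_pos":[0,0,-45],"angular":[0,0,0]},{"fingers":50,"delta_pos":[0,0,-15],"angular":[0,0,0]},{"fingers":50,"delta_pos":[-18,-43,0],"angular":[0,0,0]},{"fingers":50,"delta_pos":[-18,-43,0],"angular":[0,0,0]},{"fingers":50,"delta_pos":[-18,-43,0],"angular":[0,0,0]},{"fingers":50,"delta_pos":[-18,-43,0],"angular":[0,0,0]},{"fingers":50,"delta_pos":[-18,-43,0],"angular":[0,0,0]}]'
python3 -m pendant '[{"fingers":50,"delta_pos":[-18,-43,0],"angular":[0,0,0]},{"fingers":50,"delta_pos":[-18,-43,0],"angular":[0,0,0]},{"fingers":50,"delta_pos":[-18,-43,0],"angular":[0,0,0]},{"fingers":50,"delta_pos":[-18,-43,0],"angular":[0,0,0]},{"fingers":50,"delta_pos":[-18,-43,0],"angular":[0,0,0]},{"fingers":50,"delta_pos":[-18,-43,0],"angular":[0,0,0]},{"fingers":50,"delta_pos":[-22,-53,0],"angular":[0,0,-0.13]},{"fingers":50,"delta_pos":[0,0,0],"angular":[0,0,-0.13]},{"fingers":50,"delta_pos":[0,0,0],"angular":[0,0,-0.13]},{"fingers":50,"delta_pos":[0,0,0],"angular":[0,0,-0.13]},{"fingers":50,"delta_pos":[0,0,0],"angular":[0,0,0]},{"fingers":50,"delta_pos":[0,0,0],"angular":[0,0,0]}]'
```

```text
clock: 9.5
tcp_pos: [0.5183, 0.0512, 0.2613]
orientation: [0.001, 0.198, 0.98, 0.001]
wrist_force: [0.6, -0.1, 0.2]
finger_gap: 0.0498out of range
```

```bash
python3 -m pendant '[{"fingers":50,"delta_pos":[-18,-43,0],"angular":[0,0,0]},{"fingers":50,"delta_pos":[-18,-43,0],"angular":[0,0,0]},{"fingers":50,"delta_pos":[-18,-43,0],"angular":[0,0,0]},{"fingers":50,"delta_pos":[-18,-43,0],"angular":[0,0,0]},{"fingers":50,"delta_pos":[-18,-43,0],"angular":[0,0,0]},{"fingers":50,"delta_pos":[-18,-43,0],"angular":[0,0,0]},{"fingers":50,"delta_pos":[-18,-43,0],"angular":[0,0,-0.13]},{"fingers":50,"delta_pos":[0,0,0],"angular":[0,0,-0.13]},{"fingers":50,"delta_pos":[0,0,0],"angular":[0,0,-0.13]},{"fingers":50,"delta_pos":[0,0,0],"angular":[0,0,-0.13]},{"fingers":50,"delta_pos":[0,0,0],"angular":[0,0,0]},{"fingers":50,"delta_pos":[0,0,0],"angular":[0,0,0]}]'
python3 - <<'E'
from h import *
p=cam('wrist'); i=env.read_camera('wrist');cv2.imwrite('pics/w7.png',i);s=env.get_state();print(s['tcp_pos'],s['orientation'],s['joint_pos'])
E
```

```text
clock: 10.7
tcp_pos: [0.5171, -0.2737, 0.2602]
orientation: [0.001, -0.06, 0.998, -0.0]
wrist_force: [0.9, -0.1, 0.4]
finger_gap: 0.05
[ 0.51693546 -0.27332859  0.26001666] [ 6.37307034e-04 -6.00331919e-02  9.98196167e-01 -1.46800902e-04] [-6.23921503e-01  3.26155196e-01  1.33947933e-01  1.37741564e+00
  5.77859106e-04 -7.44059811e-01]
```

View pics/w7.png

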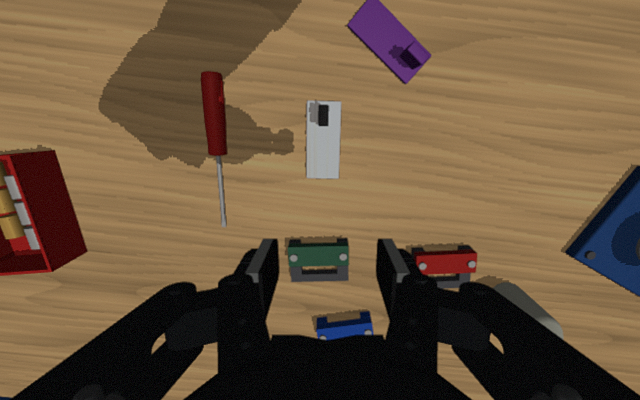

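The wrist view shows the tally at (323,140), nose down the image, with its fin at (323,115). The green gate's bolts are at (294,258) and (343,257), almost in line with the tally.

Run:
```python
from h import *
p=cam('wrist'); i=cv2.imread('pics/w7.png');h=cv2.cvtColor(i,cv2.COLOR_BGR2HSV)
m=cv2.inRange(h,(0,0,110),(179,45,255));m[:, :295]=0;m[:,355:]=0;m[:90]=0;m[190:]=0
m=cv2.morphologyEx(m,cv2.MORPH_CLOSE,np.ones((25,25)))
c=max(cv2.findContours(m,0,1)[0],key=cv2.contourArea);r=cv2.minAreaRect(c);B=[onz(p,*b,.008)[:2] for b in cv2.boxPoints(r)];print(r,np.round(B,4),'mid',np.mean(B,0))
B=sorted(B,key=lambda b:b[0]);t=(B[0]+B[1])/2;n=(B[2]+B[3])/2;print('tail',t,'nose',n,'yaw',np.arctan2(*(n-t)[::-1]),'fin',n+(t-n)/np.linalg.norm(t-n)*.082)
k=cv2.inRange(h,(0,0,0),(179,255,50));k[:95]=0;k[135:]=0;k[:,:310]=0;k[:,335:]=0
c=max(cv2.findContours(k,0,1)[0],key=cv2.contourArea);print('finpx',cv2.boundingRect(c))
x,y,w,hh=cv2.boundingRect(c)
print('fin top', onz(p,x+w-5,y+hh-8,.048))
g=cv2.inRange(h,(50,80,30),(90,255,255));g[:,360:]=0
c=max(cv2.findContours(g,0,1)[0],key=cv2.contourArea);r=cv2.minAreaRect(c);b=[onz(p,*q,.028)[:2] for q in cv2.boxPoints(r)];print('bar',r,np.round(b,4),np.mean(b,0))
b4=[]
for x0 in(285,334):
    s=h[248:268,x0:x0+20]; mm=((s[...,1]<60)&(s[...,2]>100)); v,u=np.nonzero(mm);b4.append(onz(p,x0+u.mean(),248+v.mean(),.03)[:2]);print('bolt',x0+u.mean(),248+v.mean(),mm.sum())
e=b4[1]-b4[0];print(b4,np.mean(b4,0),'yaw',np.arctan2(e[1],e[0])-np.pi/2,np.linalg.norm(e))
```

```text
((323.0, 139.0), (34.0, 78.0), 0.0) [[ 0.5322 -0.3002]
 [ 0.4331 -0.3104]
 [ 0.4279 -0.2681]
 [ 0.5267 -0.2548]] mid [ 0.47998071 -0.28338224]
tail [ 0.43049753 -0.28924556] nose [ 0.52946388 -0.27751892] yaw 0.11794130032441832 fin [ 0.44803354 -0.2871677 ]
finpx (318, 105, 10, 21)
fin top [ 0.45174471 -0.28615578  0.048     ]
bar ((317.6418762207031, 255.10134887695312), (20.785078048706055, 59.1235466003418), 88.66777801513672) [[ 0.624  -0.3143]
 [ 0.6122 -0.2346]
 [ 0.6431 -0.2296]
 [ 0.6552 -0.3109]] [ 0.63363894 -0.27234582]
bolt 293.2926829268293 257.9268292682927 41
bolt 342.975 256.675 40
[array([ 0.64077907, -0.30506874]), array([ 0.63059988, -0.23766324])] [ 0.63568947 -0.27136599] yaw 0.14988171290029717 0.06816976126494322
```

```bash
python3 -m pendant '[{"fingers":50,"delta_pos":[35,-3,10],"angular":[0,0,0]},{"fingers":50,"delta_pos":[34,-2,30],"angular":[0,0,0]},{"fingers":50,"delta_pos":[0,0,45],"angular":[0,0,0]},{"fingers":50,"delta_pos":[0,0,45],"angular":[0,0,0]},{"fingers":50,"delta_pos":[0,0,45],"angular":[0,0,0]},{"fingers":50,"delta_pos":[0,0,20],"angular":[0,0,0]},{"fingers":50,"delta_pos":[0,0,0],"angular":[0,0,0]},{"fingers":50,"delta_pos":[0,0,0],"angular":[0,0,0]}]'
python3 - <<'E'
from h import *
p=cam('wrist'); i=env.read_camera('wrist');cv2.imwrite('pics/w8.png',i)
k=cv2.inRange(i,(0,0,0),(45,45,45));print(env.get_state()['tcp_pos'],proj(p,(.449,-.287,.048)))
E
```

```text
clock: 11.55
tcp_pos: [0.4491, -0.286, 0.065]
orientation: [0.0, -0.062, 0.998, -0.0]
wrist_force: [0.8, 0.6, -0.6]
finger_gap: 0.0501
[ 0.44980743 -0.28658951  0.06586321] (np.float64(325.35045800862434), np.float64(239.69000031755021))
```

View pics/w8.png

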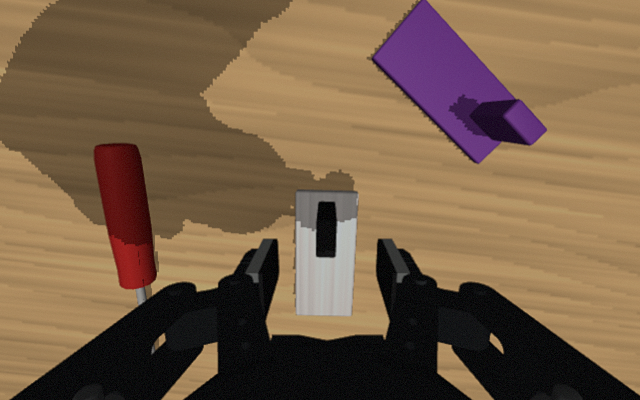

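The fin is centred between the open fingers at (326,240), with the plate square to the tool. Lowering and closing.

```bash
python3 -m pendant '[{"fingers":50,"delta_pos":[0,0,25],"angular":[0,0,0]},{"fingers":50,"delta_pos":[0,0,15],"angular":[0,0,0]},{"fingers":50,"delta_pos":[0,0,7],"angular":[0,0,0]},{"fingers":50,"delta_pos":[0,0,0],"angular":[0,0,0]},{"fingers":0,"delta_pos":[0,0,0],"angular":[0,0,0]},{"fingers":0,"delta_pos":[0,0,0],"angular":[0,0,0]},{"fingers":0,"delta_pos":[0,0,0],"angular":[0,0,0]},{"fingers":0,"delta_pos":[0,0,0],"angular":[0,0,0]},{"fingers":0,"delta_pos":[0,0,0],"angular":[0,0,0]},{"fingers":0,"delta_pos":[0,0,0],"angular":[0,0,0]}]' 30
```

```text
clock: 12.6
tcp_pos: [0.4494, -0.2863, 0.0183]
orientation: [0.001, -0.062, 0.998, -0.001]
wrist_force: [-0.5, -0.3, 5.9]
finger_gap: 0.0115
```

```bash
python3 -m pendant '[{"fingers":0,"delta_pos":[-10,-1,-1],"angular":[0,0,0]},{"fingers":0,"delta_pos":[-18,-3,0],"angular":[0,0,-0.01]},{"fingers":0,"delta_pos":[-20,-3,0],"angular":[0,0,-0.01]},{"fingers":0,"delta_pos":[-17,-3,0],"angular":[0,0,-0.01]},{"fingers":0,"delta_pos":[-9,-1,0],"angular":[0,0,0]},{"fingers":0,"delta_pos":[0,0,0],"angular":[0,0,0]},{"fingers":0,"delta_pos":[0,0,0],"angular":[0,0,0]}]'
python3 - <<'E'
from h import *
P=cam('scene');i=env.read_camera('scene');cv2.imwrite('pics/scene9.png',i);w=env.read_camera('wrist');p=cam('wrist');cv2.imwrite('pics/w9.png',w)
cv2.imwrite('pics/c9.png',np.hstack([cv2.resize(i[220:340,180:310],None,fx=3,fy=3,interpolation=2),cv2.resize(w[180:340,220:420],(400,360))]))
print(env.get_state()['tcp_pos'])
E
```

```text
clock: 13.3
tcp_pos: [0.5243, -0.2867, 0.0184]
orientation: [0.001, -0.077, 0.997, -0.0]
wrist_force: [1.2, -1.5, -0.9]
finger_gap: 0.0116
[ 0.52359676 -0.28662798  0.0183497 ]
```

View pics/c9.png

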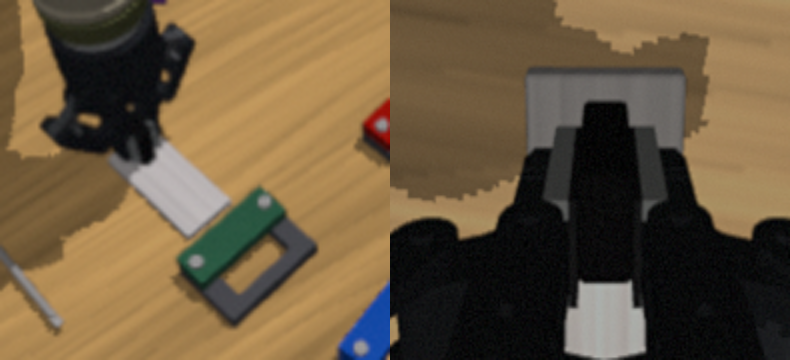

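Left crop: the nose corners are at (190,236) and (229,205), just short of the green bar, whose bolts are at (195,262) and (264,201). Right crop: the fin is held squarely.

Run:
```python
from h import *
P=cam('scene');S=lambda u,v:(180+u/3-.33,220+v/3-.33)
A=onz(P,*S(190,236),.008);B=onz(P,*S(229,205),.008);C=onz(P,*S(195,262),.029);D=onz(P,*S(264,201),.029)
T1=onz(P,*S(110,160),.008)
g=(C+D)/2;e=(D-C)[:2];e/=np.linalg.norm(e);x=np.array([e[1],-e[0]])
n=((A+B)/2-g)[:2];print('gate',g,'yaw',np.arctan2(*x[::-1]),'nose',(A+B)/2,np.linalg.norm(A-B),'in gate',n@x,n@e)
s=env.get_state();q=s['orientation'];a=np.arctan2(q[2],q[1]);yt=2*a;print('tool yaw',np.arctan2(np.sin(yt),np.cos(yt)))
t=s['tcp_pos'][:2];yw=.155;nz=t+.082*np.array([np.cos(yw),np.sin(yw)]);
for G in(g[:2],np.array([.635,-.272])):
  for w in(.15,.165):X=np.array([np.cos(w),np.sin(w)]);E=np.array([-X[1],X[0]]);print('nose from tcp',nz,(nz-G)@X,(nz-G)@E)
```

```text
gate [ 0.63553121 -0.27370192  0.029     ] yaw 0.1503518943650378 nose [ 0.6077279  -0.27686362  0.008     ] 0.03810344636448395 in gate -0.02796322017133943 0.0010385160179338395
tool yaw -2.9875290876893885
nose from tcp [ 0.60461371 -0.27396881] -0.030610213160781365 0.00435635968793246
nose from tcp [ 0.60461371 -0.27396881] -0.030541426631474484 0.004815005586017217
nose from tcp [ 0.60461371 -0.27396881] -0.03033930504930288 0.0025941643193165883
nose from tcp [ 0.60461371 -0.27396881] -0.030296980935892594 0.0030489449913751326
```

```bash
python3 -m pendant '[{"fingers":0,"delta_pos":[-5,-1.7,0],"angular":[0,0,0]},{"fingers":0,"delta_pos":[-10,0,0],"angular":[0,0,0]},{"fingers":0,"delta_pos":[-12,0,0],"angular":[0,0,0]},{"fingers":0,"delta_pos":[-10,0,0],"angular":[0,0,0]},{"fingers":0,"delta_pos":[0,0,0],"angular":[0,0,0]},{"fingers":0,"delta_pos":[0,0,0],"angular":[0,0,0]}]'
```

```text
clock: 14.0
tcp_pos: [0.5617, -0.2825, 0.0184]
orientation: [0.001, -0.077, 0.997, -0.0]
wrist_force: [1.8, -0.1, 4.7]
finger_gap: 0.0117
```

```bash
python3 -m pendant '[{"fingers":0,"delta_pos":[-8,0,0],"angular":[0,0,0]},{"fingers":0,"delta_pos":[-8,0,0],"angular":[0,0,0]},{"fingers":0,"delta_pos":[-6,0,0],"angular":[0,0,0]},{"fingers":0,"delta_pos":[0,0,0],"angular":[0,0,0]},{"fingers":0,"delta_pos":[0,0,0],"angular":[0,0,0]}]'
python3 - <<'E'
from h import *
s=env.get_state();print(s['tcp_pos'],s['wrist_force'])
t=s['tcp_pos'][:2];X=np.array([np.cos(.15),np.sin(.15)]);print((t+.082*X-np.array([.6355,-.2728]))@X)
E
```

```text
clock: 14.5
tcp_pos: [0.5819, -0.2792, 0.0184]
orientation: [-0.0, -0.077, 0.997, 0.0]
wrist_force: [-1.4, -0.3, 4.5]
finger_gap: 0.0114
[ 0.58185212 -0.27921941  0.01838331] [-1.43378315 -0.30652721  4.46383472]
0.027995219798862138
```

Nose estimated at about 28–30 mm of the 35 mm to the stop. Advancing in small steps until the force shows contact.

```bash
python3 -m pendant '[{"fingers":0,"delta_pos":[-2,0,0],"angular":[0,0,0]},{"fingers":0,"delta_pos":[-2,0,0],"angular":[0,0,0]},{"fingers":0,"delta_pos":[0,0,0],"angular":[0,0,0]}]'; python3 -m pendant '[{"fingers":0,"delta_pos":[-2,0,0],"angular":[0,0,0]},{"fingers":0,"delta_pos":[0,0,0],"angular":[0,0,0]},{"fingers":0,"delta_pos":[0,0,0],"angular":[0,0,0]}]'
```

```text
clock: 14.8
tcp_pos: [0.5848, -0.2787, 0.0184]
orientation: [-0.001, -0.077, 0.997, 0.0]
wrist_force: [-4.6, 0.1, 6.7]
finger_gap: 0.0119
clock: 15.1
tcp_pos: [0.5867, -0.2784, 0.0184]
orientation: [-0.001, -0.077, 0.997, 0.0]
wrist_force: [-5.5, -1.1, 5.9]
finger_gap: 0.0116
```

```bash
python3 -m pendant '[{"fingers":0,"delta_pos":[-2,0,0],"angular":[0,0,0]},{"fingers":0,"delta_pos":[0,0,0],"angular":[0,0,0]},{"fingers":0,"delta_pos":[0,0,0],"angular":[0,0,0]}]';python3 - <<'E'
from h import *
i=env.read_camera('scene');cv2.imwrite('pics/scene10.png',i)
cv2.imwrite('pics/c10.png',cv2.resize(i[240:340,210:310],None,fx=5.5,fy=5.5,interpolation=2))
E
```

```text
clock: 15.4
tcp_pos: [0.5887, -0.2781, 0.0184]
orientation: [-0.001, -0.077, 0.997, 0.0]
wrist_force: [-5.5, -0.3, 6.6]
finger_gap: 0.0114
```

Run:
```python
from h import *
P=cam('scene');i=cv2.imread('pics/scene10.png');j=cv2.imread('pics/scene9.png')
g=np.array([.6355,-.2737]);X=np.array([np.cos(.15),np.sin(.15)]);Y=np.array([-X[1],X[0]])
I=lambda im,q:cv2.remap(im,np.float32([[q[0]]]),np.float32([[q[1]]]),1)[0,0]
for y in(-.01,0,.01):
  print(y)
  for x in range(10,56,3):
    q=proj(P,[*(g+x/1000*X+y*Y),.008]);print(x,I(i,q),I(j,q))
print('across at x=27')
for y in range(-34,35,3):
    q=proj(P,[*(g+.026*X+y/1000*Y),.008]);print(y,I(i,q),I(j,q))
```

```text
-0.01
10 [37 46 28] [32 44 26]
13 [85 88 84] [39 62 69]
16 [154 154 157] [ 58  93 119]
19 [175 174 180] [ 75 124 159]
22 [177 177 183] [ 80 130 166]
25 [178 177 182] [ 77 127 162]
28 [178 177 181] [ 74 123 158]
31 [167 166 171] [ 75 117 149]
34 [118 114 116] [ 77  92 106]
37 [82 76 76] [78 73 74]
40 [77 72 71] [78 73 73]
43 [73 67 67] [74 70 69]
46 [46 43 43] [47 44 42]
49 [39 45 52] [39 45 52]
52 [ 64 101 128] [ 64 101 128]
55 [ 77 127 163] [ 79 128 164]
0
10 [43 52 35] [33 47 33]
13 [101 102 102] [39 63 73]
16 [167 167 172] [ 50  84 107]
19 [184 183 189] [ 71 117 150]
22 [184 184 189] [ 79 131 167]
25 [185 185 189] [ 79 129 164]
28 [184 184 189] [ 76 125 160]
31 [169 168 172] [ 76 116 145]
34 [115 111 113] [ 77  89 101]
37 [81 76 76] [78 74 75]
40 [77 72 72] [77 72 72]
43 [72 67 67] [73 69 69]
46 [47 43 44] [46 44 44]
49 [37 42 48] [38 42 49]
52 [ 61  95 120] [ 61  95 121]
55 [ 73 121 154] [ 72 120 153]
0.01
10 [41 49 32] [35 46 31]
13 [104 105 105] [40 63 72]
16 [165 165 169] [ 52  86 109]
19 [182 182 187] [ 73 120 153]
22 [184 183 188] [ 80 130 167]
25 [185 184 189] [ 81 132 167]
[... 272 characters left out ...]
120 154]
across at x=27
-34 [76 70 70] [77 72 72]
-31 [76 71 71] [77 71 72]
-28 [76 71 72] [77 72 73]
-25 [74 83 93] [ 76  92 107]
-22 [ 90  99 108] [ 74 119 151]
-19 [170 169 172] [ 73 122 157]
-16 [176 176 182] [ 75 123 158]
-13 [180 180 185] [ 75 124 158]
-10 [178 177 182] [ 76 125 160]
-7 [178 178 183] [ 76 126 160]
-4 [184 183 189] [ 77 127 161]
-1 [185 185 189] [ 78 128 162]
2 [184 184 189] [ 78 128 164]
5 [181 181 186] [ 79 129 165]
8 [180 179 184] [ 80 130 166]
11 [185 184 189] [ 80 131 166]
14 [183 183 189] [ 80 130 166]
17 [181 181 187] [ 79 130 166]
20 [174 175 181] [ 66 108 138]
23 [117 120 128] [47 70 87]
26 [56 55 58] [45 47 50]
29 [68 63 63] [67 63 62]
32 [76 71 71] [76 71 70]
```

The plate's nose now runs right up to the stop wall's edge in the picture, with no wood visible between. The TCP gives nose x of about 35 mm, and lateral centring is about 0 to 1 mm. Releasing and retreating.

```bash
python3 -m pendant '[{"fingers":40,"delta_pos":[0,0,0],"angular":[0,0,0]},{"fingers":40,"delta_pos":[0,0,0],"angular":[0,0,0]},{"fingers":40,"delta_pos":[0,0,0],"angular":[0,0,0]},{"fingers":40,"delta_pos":[0,0,-20],"angular":[0,0,0]},{"fingers":40,"delta_pos":[0,0,-45],"angular":[0,0,0]},{"fingers":40,"delta_pos":[0,0,-45],"angular":[0,0,0]},{"fingers":40,"delta_pos":[20,0,-40],"angular":[0,0,0]},{"fingers":40,"delta_pos":[40,0,-30],"angular":[0,0,0]},{"fingers":40,"delta_pos":[40,0,0],"angular":[0,0,0]},{"fingers":40,"delta_pos":[0,0,0],"angular":[0,0,0]},{"fingers":40,"delta_pos":[0,0,0],"angular":[0,0,0]},{"fingers":40,"delta_pos":[0,0,0],"angular":[0,0,0]}]'
python3 - <<'E'
from h import *
p=cam('wrist');P=cam('scene');w=env.read_camera('wrist');i=env.read_camera('scene');cv2.imwrite('pics/w11.png',w);cv2.imwrite('pics/scene11.png',i)
print(env.get_state()['tcp_pos'])
g=np.array([.6355,-.2737]);X=np.array([np.cos(.15),np.sin(.15)]);Y=np.array([-X[1],X[0]])
I=lambda im,q:cv2.remap(im,np.float32([[q[0]]]),np.float32([[q[1]]]),1)[0,0]
for x in range(16,44,3):print(x,[I(i,proj(P,[*(g+x/1000*X+y*Y),.008])).tolist() for y in(-.012,0,.012)])
# tail edge & sides from wrist, white mask
h=cv2.cvtColor(w,cv2.COLOR_BGR2HSV)
q=proj(p,[*(g-.04*X),.008]);print('px',q)
m=cv2.inRange(h,(0,0,110),(179,45,255));u,v=map(int,q);z=np.zeros_like(m);z[max(v-70,0):v+70,max(u-50,0):u+50]=255;m&=z
m=cv2.morphologyEx(m,cv2.MORPH_CLOSE,np.ones((25,25)))
c=max(cv2.findContours(m,0,1)[0],key=cv2.contourArea);r=cv2.minAreaRect(c)
for b in cv2.boxPoints(r):
  d=onz(p,*b,.008)[:2]-g;print(b,'gate frame',(d@X).round(4),(d@Y).round(4))
# weight / pan vs earlier scene5
a=cv2.imread('pics/scene5.png');print('tester diff',cv2.absdiff(a[125:215,340:440],i[125:215,340:440]).max(),cv2.absdiff(a[125:215,340:440],i[125:215,340:440]).mean())
E
```

```text
clock: 16.65
tcp_pos: [0.4918, -0.2933, 0.198]
orientation: [0.0, -0.077, 0.997, 0.0]
wrist_force: [0.1, -0.1, 0.7]
finger_gap: 0.0402
[ 0.49201103 -0.29317572  0.19763706]
16 [[174, 173, 179], [171, 172, 177], [176, 176, 181]]
19 [[183, 182, 189], [188, 187, 193], [187, 186, 192]]
22 [[183, 183, 188], [189, 189, 194], [187, 187, 192]]
25 [[183, 183, 188], [188, 189, 193], [188, 188, 193]]
28 [[183, 183, 188], [188, 188, 193], [188, 188, 193]]
31 [[173, 172, 178], [173, 172, 175], [182, 183, 187]]
34 [[122, 118, 122], [116, 113, 115], [131, 128, 131]]
37 [[82, 76, 77], [82, 77, 77], [86, 80, 81]]
40 [[80, 74, 73], [79, 73, 74], [80, 74, 74]]
43 [[74, 70, 69], [75, 70, 70], [77, 72, 71]]
px (np.float64(324.95244965238953), np.float64(262.68319679663335))
[310. 244.] gate frame -0.0648 -0.0181
[345. 244.] gate frame -0.0651 0.0241
[345. 283.] gate frame -0.012 0.0253
[310. 283.] gate frame -0.0117 -0.0187
tester diff 79 6.850333333333333
```

Run:
```python
from h import *
P=cam('scene');Q=cam('side')
def brass(f):
    h=cv2.cvtColor(cv2.imread(f),cv2.COLOR_BGR2HSV);m=cv2.inRange(h,(15,150,60),(28,255,255));z=np.zeros_like(m);x,y,w,hh=(360,110,70,90) if 'scene' in f else (280,190,60,90);z[y:y+hh,x:x+w]=255;m&=z
    n,l,s,c=cv2.connectedComponentsWithStats(m);k=1+s[1:,4].argmax();return s[k].tolist(),c[k]
cv2.imwrite('pics/side11.png',env.read_camera('side'))
for f in('pics/scene5.png','pics/scene11.png','pics/side5.png','pics/side11.png'):print(f,brass(f))
print('expected knob top', proj(P,(.565,.198,.161)),proj(Q,(.565,.198,.161)))
```

```text
pics/scene5.png ([380, 145, 20, 27, 390], array([389.34615385, 159.1974359 ]))
pics/scene11.png ([380, 145, 20, 27, 389], array([389.29048843, 159.24935733]))
pics/side5.png ([303, 221, 17, 26, 331], array([311.01208459, 234.2265861 ]))
pics/side11.png ([302, 221, 18, 26, 331], array([310.99697885, 234.24471299]))
expected knob top (np.float64(391.5031709827457), np.float64(147.70052709966686)) (np.float64(311.07790666739373), np.float64(224.29563463762648))
```

The weight hasn't moved since release, the tally is home, and the arm is clear. Handing in.

```bash
python3 -c "
from workcell import env
print(env.hand_in())"
```

```text
the job is handed in; nothing more can be done
None
```

The job is done and handed in after about 17 s of robot time; no verdict was reported. The spring tested good, and the tally plate is under the green bar.

- **Weight and verdict:** I set the brass weight on the spring plate, lowered it until the wrist carried almost no load, and let go. The plate sank about 20 mm, far from the stop. The pointer came to rest about 9 mm above the orange mark, at roughly 94 mm against 85 mm.
- **Tally plate:** I slid it under the green bar until a push of about 5.5 N built up, then released it. That force levelled off instead of rising, so I relied on the pictures to confirm it was home.
- **Last checks:** The tail edge puts the nose about 35 mm into the gate, at the stop, with no wood visible between them. The plate sits about 1.5 to 3 mm to one side, depending on which gate estimate I use; 8 mm is allowed. The weight had not moved in two camera views since release, and the arm was clear with near-zero wrist force.
- **Not checked or off:** One movement call was refused because a shift number was too large, so I resent it with smaller shifts. I hit the 12-picture limit before the final views, so the tally and weight checks came from pixel measurements. I did not re-measure the mug, screwdriver or oil bottle; the arm was routed clear of them.

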